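# Wedge open the root gap in a welding jig

## Robot

A 7-joint arm with a two-finger parallel gripper is mounted at the origin on a cart in front of the work surface, level with it; the furniture and walls round the work are solid. World frame = base frame: x ahead of the robot, y to its left, z up, the work surface at z = 0. Lengths are in m, angles in rad, forces in N, time in s.
With the tool pointing down it reaches from about 0.4 to 0.875 m from the base axis. Payload 19.3 kg.
Tool frame: the origin (TCP) lies at the very end of the fingers, on their centre line; the grasp point (between the pads) lies 19 mm behind it; z points along the fingers, y is the line along which they close (so a half turn about z gives the same grasp; the last joint's range is limited). The gripper opens to 85 mm and grips with 20 to 120 N. Pads are 22 mm wide; open, the fingers measure 114 mm over their backs; the gripper's body (76 mm by 85 mm) begins 54 mm behind the grasp point. The pads swing forward as they close: fully open they stand 13 mm farther back than shut.
Start: joints at [1.211, 0.521, -0.036, 1.599, 0.021, 1.021, -0.113], TCP at [0.179, -0.599, 0.231] pointing down, gripper open.
Joint ranges: [-2.91, 2.91], [-0.3, 2.13], [-1.5, 1.42], [0.17, 2.43], [-1.26, 4.41], [0.16, 1.93], [-2.52, 2.52]. Speed limits (rad/s): [1.89, 1.89, 2.39, 2.39, 3.01, 3.01, 3.01].

## Interface

Orientations are given as [roll, pitch, yaw] about the fixed x, y, z axes, in that order (R = Rz(yaw) Ry(pitch) Rx(roll)).
In Python, from workcell import bot gives the robot as it stands.
- The arm moves only by the tool servo_tool, never from a script. Its argument "plan" is a list of rows, each a list of 7 numbers: the finger opening in cm, from 0 to 8.54, then the shift along the tool's x, y, z in cm, then the turn, a rotation vector about the tool's x, y, z in degrees. In form: [[fingers, x, y, z, wx, wy, wz], ...]. A call has 1 to 10 rows; each row is the pose to reach, as a shift and turn from the pose commanded when the call began, along the tool's axes at that moment; what a row does not reach only later rows make up. A row lasts 1/10 s, in which the tool goes at most 50 mm and 8.59 degrees, less where a joint would pass 70% of its speed; a pose out of reach is approached as far as the arm can. A call with a gripper value outside its range is refused whole. The fingers move at their own pace and stop on an object; "force" is the grip in N (left out, the last holds). Time passes only in rows, so rows that repeat a pose let the fingers close. It gives the time, the measured TCP pose, the force, the opening and the grip force at its end, in the units of the state.
- bot.observe(): the state, without advancing time (a new reading comes with each control period).
- bot.grab_frame(name): name is "scene" or "top" or "wrist"; returns a dict with "frame" (384x512x3 uint8, blue, green, red), "mtx" (3x3 intrinsics, pixels), "R" (3x3) and "t" (3): a world point X has camera coordinates R X + t; the wrist camera has in their place "T_tool_cam" (4x4, takes a point from camera to tool coordinates, whose origin is the TCP and whose axes are the flange's). Camera axes: x right, y down, z forward; pixel columns grow to the right and rows downward; lengths in m; the calibration is good to about 2 mm. A picture is of the moment at which its call begins: read the wrist's pose just before it. There is no depth.
- bot.job_done(): hands the job in; it is judged then, once.
The state is a dict: "clock": time; "qpos": joint angles; "qd": joint speeds; "joint_efforts": joint torques, N m; "position": TCP position; "tool_rot": TCP orientation; "force": force on the tool from outside, world axes, zero at the start; "moment": the same for the moment, N m; "grip_width": finger opening in m; "finger_force": force on a finger pad.
Only numpy, scipy, OpenCV 4.12 (cv2) and the standard library are available. Lean on these libraries where they do the work, as an engineer would, in place of code of your own. Each camera call takes 0.05 s, during which the arm holds its last target. There are 200 camera calls.

## Task

Set the root gap for a weld: pick up the steel wedge, lay it flat on the jig's base and push it thin end first into the mouth under the jig's plate until the plate has just lifted off its two rest pads, by about 3 mm and not much more. Finish while still holding the wedge in the gripper at that position, so that the wedge alone carries the plate; do not lift the plate with the gripper. Leave the other things on the bench where they lie.

Things in the scene. Friction and masses are not known exactly. Their poses are not given: they have to be found in the camera images.
- jig: Welding jig, fixed to the bench: dark steel base 200 x 120 mm, 12 mm thick, with a bright steel plate on two pads over its far half. Origin on the bench (z = 0) below the middle of the plate's front lip; x points into the mouth (push direction), y along the lip, z up. Base from x = -95 to 105 mm; x below 0 is a bare flat apron. Guide pins reach z = 50 mm, the angle iron on the plate 66 mm.
- mouth (a point): Middle of the mouth's lower edge: on the base's top (12 mm above the bench), straight below the middle of the plate's lip. Axes as the jig's. The mouth is 12 mm high and 66 mm wide: the rest pads stand at |y| = 33 to 60 mm, x = 10 to 90 mm. The apron before it is bare but for two flat screw heads 2 mm high at x = -80, y = +-46 mm.
- plate (a joint): Lift of the plate above its rest pads in m: 0 = resting, at most 0.015. The plate is 90 (x) x 120 (y) x 10 mm, with a 32 mm high angle-iron piece tacked on its far part, in all 0.6 to 0.95 kg; it slides freely straight up and down on its pins without tilting; it sinks back by its weight. At 0 its flat underside is 12 mm above the base's top.
- plate_lip (a point): Middle of the lower edge of the plate's front lip; it rises with the plate. 24 mm above the bench while the plate rests.
- wedge: Loose steel wedge 140 mm long, 30 mm wide with upright parallel sides, 0.35 kg, lying flat. Origin: middle of the underside; x to the thin end, y across, z up. x = -70 to -40 mm: block 26 mm high; from there the top slopes straight to a blunt tip 4 mm high at x = 70 mm (1 mm in 5). Grasp across the width at x = -60 to -25 mm.
- wedge_tip (a point): Middle of the lower edge of the wedge's thin end; axes as the wedge's. With the wedge flat on the base, the ramp meets the lip when the tip is 40 mm inside the mouth and lifts the plate 1 mm for each further 5 mm (3 mm lift: tip 55 mm inside). Pushing takes about 5 to 20 N; the wedge does not slide back by itself.
- tube_offcut: Bystander: rusty square steel tube offcut, 40 x 64 x 40 mm. Origin at the centre of its underside.
- bolt_m16: Bystander: hex bolt lying on its side, 72 mm long, 29 mm across the head. Origin at its underside.
- tape_measure: Bystander: yellow tape measure standing on its edge, 37 x 71 x 64 mm. Origin at the centre of its underside.

How it is judged:
On the way, in this order (a step that is already met when the one before it is completed fails the run):
1. the wedge is lifted off the bench in the gripper (contact force between the fingers and wedge above 1 N and height (world z) of wedge above 0.01 m), for 0.1 s.
2. the thin end of the wedge is in the mouth, under the lip, while the plate still rests (x of wedge_tip in the frame of mouth above 0.005 m and y of wedge_tip in the frame of mouth between -0.033 and 0.033 m and z of wedge_tip in the frame of mouth below 0.008 m and value of joint plate below 0.001 m), for 0.05 s.
At the end, for the whole second after the job is handed in: The plate stands 1.5 to 5 mm above its rest pads, at rest, carried by the wedge alone (no touch of the robot on the plate); the wedge lies flat on the base (within 4 mm and 0.08 rad) with its thin end at least 30 mm inside the mouth, at rest, and is still gripped by the fingers (value of joint plate between 0.0015 and 0.005 m and velocity of joint plate between -0.005 and 0.005 m/s and contact force between wedge and plate above 1 N and contact force between the fingers and wedge above 1 N and contact force between each of the fingers, the arm and plate below 0.5 N and angle between wedge's own z axis and vertical below 0.08 rad and linear speed of wedge below 0.01 m/s and x of wedge_tip in the frame of mouth above 0.03 m and z of wedge in the frame of mouth below 0.004 m); the arm keeps its last pose, push and grip.
It fails at once if the plate is driven more than 8 mm off its pads (value of joint plate above 0.008 m).
It fails at once if the robot presses on the plate or lifts it (more than 5 N) (contact force between any of the fingers, the arm and plate above 5 N).
It fails at once if the square tube offcut is moved by more than 30 mm (distance of tube_offcut from where it was at the start of the episode above 0.03 m).
It fails at once if the hex bolt is moved by more than 30 mm (distance of bolt_m16 from where it was at the start of the episode above 0.03 m).
It fails at once if the tape measure is moved by more than 30 mm (distance of tape_measure from where it was at the start of the episode above 0.03 m).
It also fails if it takes over 48 s, if anything falls off the work surface, if the arm or the gripper's body presses on something with over 40 N, if the wrist force passes 120 N, or if a joint passes its speed limit or range.

## Working session

There is one attempt and no reset: what is moved stays moved. The work goes in short steps, Python scripts to look and compute and a tool call to move; the robot and the scene stay as the last step left them, time stands still between calls to the robot, and variables do not carry over. Pictures are saved under pics/ and viewed, at most 10 in all, crops included, and the job is handed in when it is done.

Besides the shell and the picture viewer there is one more tool, called after "Call:" by a JSON object that holds its "method" and its "body", one argument or row to a line. servo_tool: Moves the arm, as the interface text tells. Its arguments: {"type":"object","properties":{"plan":{"type":"array","items":{"type":"array","items":{"type":"number"}}},"force":{"type":"number"}},"required":["plan"]}

```bash
mkdir -p pics; python3 - <<'E'
from workcell import bot
import cv2,numpy as np,pickle
s=bot.observe(); print(s['clock'],s['position'],s['tool_rot'],s['grip_width'])
d={}
for n in ['scene','top']:
    f=bot.grab_frame(n); d[n]=f; print(n,f['mtx'].round(1).tolist(),f['R'].round(3).tolist(),f['t'].round(3).tolist())
pickle.dump(d,open('f0.pkl','wb'))
im=np.vstack([d['scene']['frame'][:, :],d['top']['frame']])
cv2.imwrite('pics/a.png',d['top']['frame']);cv2.imwrite('pics/b.png',d['scene']['frame'])
E
```

```text
0.0 [ 0.17843147 -0.59864399  0.23073909] [-3.14048996e+00  1.11654201e-04  2.89777323e-01] 0.08541453429828504
scene [[477.9, 0.0, 255.3], [0.0, 477.9, 196.0], [0.0, 0.0, 1.0]] [[-0.707, -0.707, -0.007], [-0.294, 0.303, -0.907], [0.643, -0.639, -0.422]] [0.386, 0.2, 0.892]
top [[349.0, 0.0, 254.9], [0.0, 349.0, 191.1], [0.0, 0.0, 1.0]] [[-0.025, -1.0, -0.019], [-0.99, 0.027, -0.138], [0.138, 0.016, -0.99]] [0.024, 0.565, 0.901]
```

View pics/a.png

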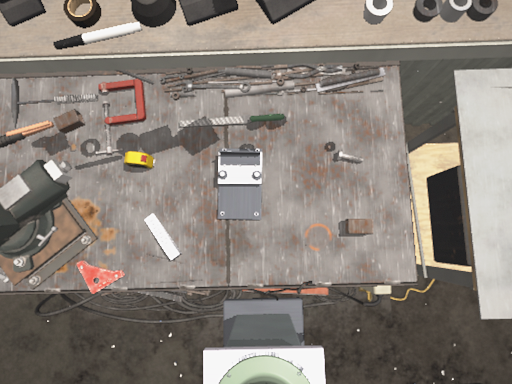

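View pics/b.png

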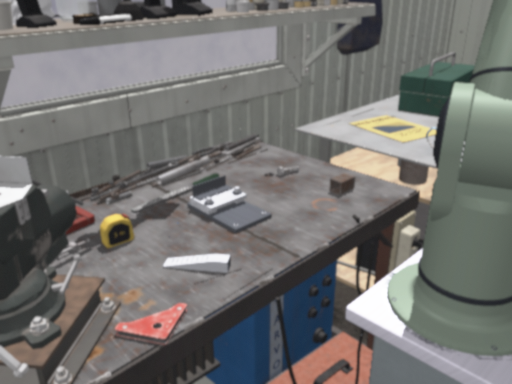

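Top view: jig at about (240,185) with its apron toward the robot. The wedge runs from (150,215), the thin end, to (175,258), the thick end. The bystanders are clear of the path (tape at (138,160), tube at (357,227), bolt at (348,156)). The scene view confirms that the thick end is nearest the robot.

```bash
cat > h.py <<'E'
import numpy as np,cv2
from scipy.spatial.transform import Rotation as Ro
def cast(f,uv,z,R=None,t=None):
    R=np.array(f['R'] if R is None else R);t=np.array(f['t'] if t is None else t)
    uv=np.atleast_2d(uv).astype(float)
    d=np.c_[(uv-f['mtx'][:2,2] if 0 else uv-np.array(f['mtx'])[:2,2])/np.array(f['mtx'])[0,0],np.ones(len(uv))]@R
    c=-R.T@t
    return c+d*((z-c[2])/d[:,2])[:,None]
def wristRt(f,s):
    T=np.eye(4);T[:3,:3]=Ro.from_euler('xyz',s['tool_rot']).as_matrix();T[:3,3]=s['position']
    W=np.linalg.inv(T@np.array(f['T_tool_cam']));return W[:3,:3],W[:3,3]
def totool(s,dw): # world shift -> tool axes, cm
    return Ro.from_euler('xyz',s['tool_rot']).as_matrix().T@np.array(dw)*100
E
python3 - <<'E'
import pickle;from h import *
f=pickle.load(open('f0.pkl','rb'))['top'];im=f['frame']
print('cam',-f['R'].T@f['t'])
g=im.min(2)
m=(g>170).astype(np.uint8);m[:200]=0;m[265:]=0;m[:,:130]=0;m[:,200:]=0
c=max(cv2.findContours(m,0,2)[0],key=cv2.contourArea);r=cv2.minAreaRect(c);b=cv2.boxPoints(r)
print(r,b.round(1).tolist());print(cast(f,b,0.012).round(4).tolist())
# plate bright, apron
m=(g>170).astype(np.uint8);m[:140]=0;m[225:]=0;m[:,:205]=0;m[:,275:]=0
c=max(cv2.findContours(m,0,2)[0],key=cv2.contourArea);b=cv2.boxPoints(cv2.minAreaRect(c));print('plate',b.round(1).tolist(),cast(f,b,0.034).round(4).tolist())
x=im[140:225,205:275];cv2.imwrite('pics/c.png',cv2.resize(np.hstack([x]),None,fx=8,fy=7,interpolation=cv2.INTER_CUBIC))
E
```

```text
cam [ 0.43537195 -0.00591486  0.97073452]
((161.84613037109375, 235.76919555664062), (49.92301559448242, 13.312804222106934), 56.3099365234375) [[142.5, 218.6999969482422], [153.5, 211.3000030517578], [181.1999969482422, 252.8000030517578], [170.1999969482422, 260.20001220703125]]
[[0.5009, 0.3216, 0.012], [0.5205, 0.2911, 0.012], [0.4053, 0.2137, 0.012], [0.3863, 0.2438, 0.012]]
plate [[218.0, 183.0], [218.0, 151.0], [262.0, 151.0], [262.0, 183.0]] [[0.5912, 0.1089, 0.034], [0.6807, 0.108, 0.034], [0.6771, -0.0134, 0.034], [0.5878, -0.0109, 0.034]]
```

View pics/c.png

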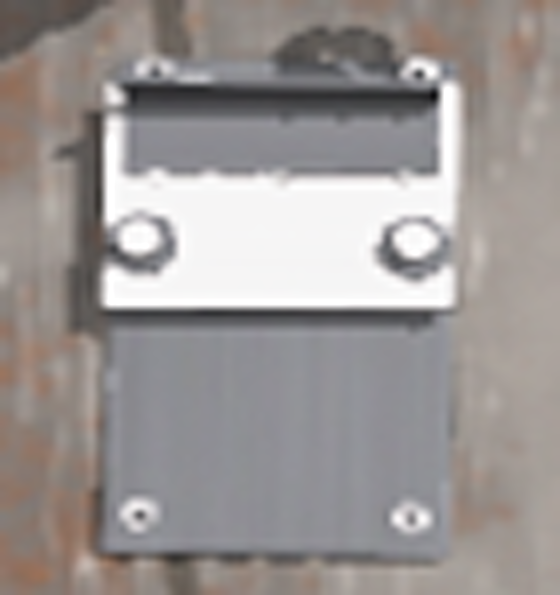

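Call:
{"method": "servo_tool", "body": {
  "plan": [
    [8.5,42,-29,-4,0,0,0],
    [8.5,42,-29,-4,0,0,0],
    [8.5,42,-29,-4,0,0,0],
    [8.5,42,-29,-4,0,0,0],
    [8.5,42,-29,-4,0,0,0],
    [8.5,42,-29,-4,0,0,0],
    [8.5,42,-29,-4,0,0,-17],
    [8.5,42,-29,-4,0,0,-17],
    [8.5,42,-29,-4,0,0,-17],
    [8.5,42,-29,-4,0,0,-17]
  ]
}}

```text
clock: 1.1
position: [0.4915, -0.2086, 0.2705]
tool_rot: [-3.141, 0.0, 0.587]
force: [0.2, -1.2, -0.4]
grip_width: 0.0848
finger_force: 0.0
```

Call:
{"method": "servo_tool", "body": {
  "plan": [
    [8.5,17,-42,5,0,0,0],
    [8.5,17,-42,5,0,0,0],
    [8.5,17,-42,5,0,0,0],
    [8.5,17,-42,5,0,0,0],
    [8.5,17,-42,5,0,0,0],
    [8.5,17,-42,5,0,0,0],
    [8.5,17,-42,5,0,0,0],
    [8.5,17,-42,5,0,0,0],
    [8.5,17,-42,5,0,0,0],
    [8.5,17,-42,5,0,0,0]
  ]
}}

```text
clock: 2.1
position: [0.3978, 0.2389, 0.2199]
tool_rot: [-3.139, -0.0, 0.593]
force: [0.8, -1.9, 0.2]
grip_width: 0.0851
finger_force: 0.0
```

```bash
python3 - <<'E'
from workcell import bot
import pickle;from h import *
s=bot.observe();f=bot.grab_frame('wrist');pickle.dump((s,f),open('f1.pkl','wb'))
print(s['position'],s['tool_rot'],np.abs(s['qd']).max(),f['T_tool_cam'].round(3).tolist())
im=f['frame'];cv2.imwrite('pics/d.png',im)
m=(im.min(2)>165).astype(np.uint8);R,t=wristRt(f,s)
for c in cv2.findContours(m,0,2)[0]:
    if cv2.contourArea(c)>1500:
        b=cv2.boxPoints(cv2.minAreaRect(c));print(b.round(0).tolist(),cast(f,b,0.01,R,t).round(4).tolist())
E
```

```text
[0.39776241 0.23893182 0.21993454] [-3.13935833e+00 -2.54597335e-04  5.93211953e-01] 0.048112610710366675 [[0.001, -0.952, -0.306, 0.078], [1.0, 0.001, 0.0, -0.001], [-0.0, -0.306, 0.952, -0.142], [0.0, 0.0, 0.0, 1.0]]
[[247.0, 22.0], [279.0, 22.0], [281.0, 169.0], [249.0, 169.0]] [[0.4996, 0.3221, 0.01], [0.5169, 0.2973, 0.01], [0.4017, 0.2126, 0.01], [0.3819, 0.2406, 0.01]]
```

View pics/d.png

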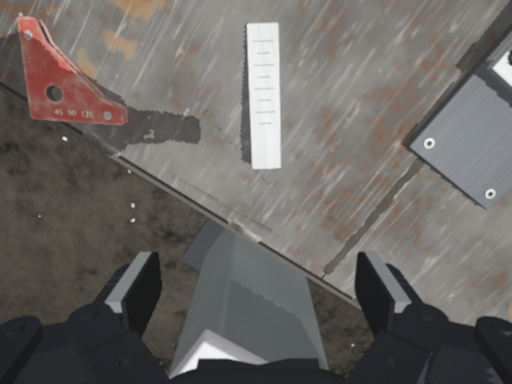

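The wrist view shows the wedge upright from (263,22), the thin end, to (265,169), the thick end. Its length measures 140 mm once the edge heights are corrected, and nothing stands near the fingers. I'll descend on the block end.

Call:
{"method": "servo_tool", "body": {
  "plan": [
    [8.5,1.6,0.6,5,0,0,-0.8],
    [8.5,1.6,0.6,10,0,0,-0.8],
    [8.5,1.6,0.6,14,0,0,-0.8],
    [8.5,1.6,0.6,17.5,0,0,-0.8],
    [8.5,1.6,0.6,20,0,0,-0.8],
    [8.5,1.6,0.6,21.2,0,0,-0.8],
    [8.5,1.6,0.6,21.6,0,0,-0.8],
    [8.5,1.6,0.6,21.7,0,0,-0.8],
    [8.5,1.6,0.6,21.7,0,0,-0.8]
  ]
}}

```text
clock: 3.05
position: [0.4172, 0.2375, 0.0043]
tool_rot: [3.141, -0.001, 0.6]
force: [-0.3, 0.5, 0.5]
grip_width: 0.0853
finger_force: 0.0
```

Call:
{"method": "servo_tool", "body": {
  "plan": [
    [0,0,0,0,0,0,0],
    [0,0,0,0,0,0,0],
    [0,0,0,0,0,0,0],
    [0,0,0,0,0,0,0],
    [0,0,0,0,0,0,0],
    [0,0,0,0,0,0,0],
    [0,0,0,0,0,0,0]
  ],
  "force": 80
}}

```text
clock: 3.75
position: [0.4167, 0.2378, 0.004]
tool_rot: [3.142, -0.001, 0.601]
force: [-3.6, -1.5, 18.2]
grip_width: 0.0287
finger_force: 76.4
```

Call:
{"method": "servo_tool", "body": {
  "plan": [
    [0,0,0,-1,0,0,0],
    [0,0,0,-3,0,0,0],
    [0,0,0,-6,0,0,0],
    [0,0,0,-9,0,0,0],
    [0,0,0,-11,0,0,0],
    [0,0,0,-12,0,0,0],
    [0,0,0,-12,0,0,0],
    [0,0,0,-12,0,0,0]
  ]
}}

```text
clock: 4.55
position: [0.4163, 0.2371, 0.1227]
tool_rot: [3.142, 0.001, 0.6]
force: [-0.4, 0.2, -4.0]
grip_width: 0.0286
finger_force: 78.2
```

```bash
python3 - <<'E'
from workcell import bot
import pickle;from h import *
s=bot.observe();f=bot.grab_frame('wrist');pickle.dump((s,f),open('f2.pkl','wb'))
print(s['position'],s['tool_rot'],s['grip_width'],s['finger_force'])
cv2.imwrite('pics/e.png',f['frame'])
f=pickle.load(open('f0.pkl','rb'))['top']
print('screws',cast(f,[[222.3,213.4],[256.4,213.9]],.014))
E
```

```text
[0.41629308 0.23707265 0.12270687] [3.14153971e+00 8.79979660e-04 6.00241969e-01] 0.02861789503935661 78.17981325555593
screws [[0.50953203 0.10035959 0.014     ]
 [0.50570049 0.00667448 0.014     ]]
```

View pics/e.png

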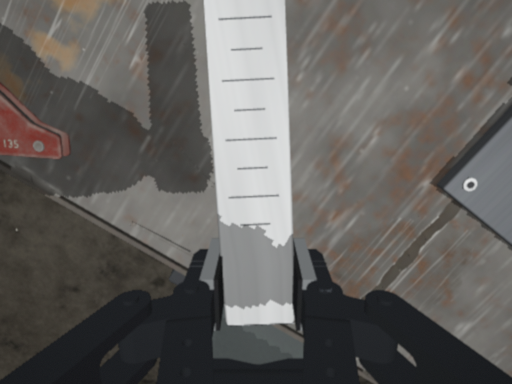

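The wedge is held with its rear end at (260,324). The ramp runs up the image, skewed a few hundredths of a radian to the left. I'll measure that skew in the hand.

```bash
cat >> h.py <<'E'
def wedge_in_tool(s,f,rear,fr,dz=0.0):
    """rear,fr: (left,right) pixel pairs of top edge; underside at tool z = dz above(-)/below TCP; tool frame cast"""
    T=np.linalg.inv(f['T_tool_cam']);R,t=T[:3,:3],T[:3,3]
    r=cast(f,rear,-(0.026)+dz,R,t).mean(0)   # tool z down
    h=0.02
    for _ in range(20):
        p=cast(f,fr,-h+dz,R,t).mean(0); L=np.linalg.norm((p-r)[:2]); h=0.026 if L<.03 else 0.026-(L-.03)/5
    return r,p,np.arctan2(p[1]-r[1],p[0]-r[0]),h,np.linalg.norm(np.diff(cast(f,rear,-.026+dz,R,t),axis=0)),np.linalg.norm(np.diff(cast(f,fr,-h+dz,R,t),axis=0))
E
python3 - <<'E'
import pickle;from h import *
s,f=pickle.load(open('f2.pkl','rb'));im=f['frame']
g=im.min(2).astype(int)
for v in (2,60,120,180):
    row=np.where(g[v,190:310]>195)[0]+190; print(v,row.min(),row.max())
for dz in (0,.003): print(wedge_in_tool(s,f,[[227,324],[294,323]],[[205.5,2],[286,2]],dz))
E
```

```text
2 204 283
60 208 285
120 212 287
180 216 289
(array([-0.01685949,  0.00018587, -0.026     ]), array([ 0.10496211, -0.00533033, -0.00761071]), np.float64(-0.045250077617608575), np.float64(0.007610714515803425), np.float64(0.02763052336430557), np.float64(0.02848164016241034))
(array([-0.01933146,  0.00021975, -0.023     ]), array([ 0.10568016, -0.00544454, -0.00397203]), np.float64(-0.04527910883305909), np.float64(0.0069720250387012225), np.float64(0.02834680512036347), np.float64(0.02925438402659101))
```

Call:
{"method": "servo_tool", "body": {
  "plan": [
    [0,-2,4,0,0,0,8],
    [0,-4,8,1,0,0,16],
    [0,-6,11.5,2,0,0,24],
    [0,-7.5,14.5,3,0,0,32],
    [0,-8.5,16.3,4.2,0,0,37.8],
    [0,-8.5,16.3,4.2,0,0,37.8],
    [0,-8.5,16.3,4.2,0,0,37.8],
    [0,-8.5,16.3,4.2,0,0,37.8]
  ]
}}

```text
clock: 5.4
position: [0.4384, 0.0559, 0.0812]
tool_rot: [-3.141, 0.0, -0.057]
force: [1.5, 0.5, -3.8]
grip_width: 0.0284
finger_force: 79.0
```

```bash
python3 - <<'E'
from workcell import bot
import pickle;from h import *
s=bot.observe();d={'s':s}
for n in ('wrist','top'): d[n]=bot.grab_frame(n)
pickle.dump(d,open('f3.pkl','wb'))
print(s['position'],s['tool_rot'],s['grip_width'],s['finger_force'],np.abs(s['qd']).max())
a=d['wrist']['frame'];b=cv2.resize(d['top']['frame'][130:290,180:300],(288,384),interpolation=cv2.INTER_CUBIC)
cv2.imwrite('pics/g.png',np.hstack([a,b]))
E
```

```text
[0.43836723 0.05591443 0.08117972] [-3.14122164e+00  4.58714394e-04 -5.66621826e-02] 0.028424767075145782 79.02811411768198 0.010011533934671656
```

View pics/g.png

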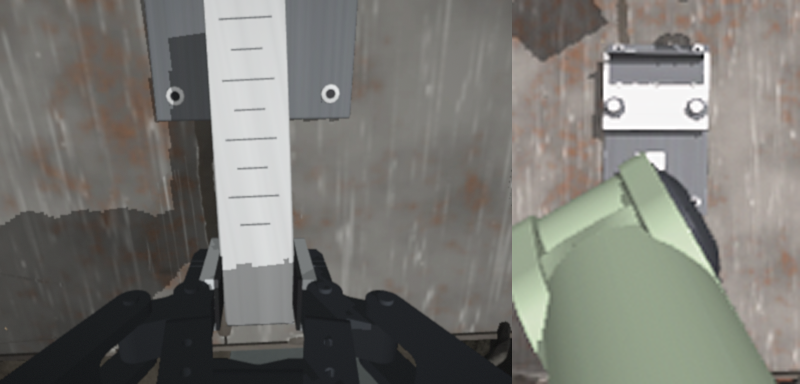

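Wrist view: the apron screws are at (175,96) and (330,94), with the wedge between them. In the top crop the tip at (656,152) is centred on the plate at (656,130).

```bash
python3 - <<'E'
import pickle;from h import *
d=pickle.load(open('f3.pkl','rb'));s=d['s'];f=d['wrist'];R,t=wristRt(f,s)
p=cast(f,[[175,96],[330,94]],.014,R,t);print(p)
e=p[0]-p[1];yaw=np.arctan2(-e[0],e[1]);m=p.mean(0)[:2];o=m+.08*np.array([np.cos(yaw),np.sin(yaw)]);print('sp',np.linalg.norm(e),'yaw',yaw,'lip',o)
F=d['top'];g=F['frame'].min(2)
print('tip top',cast(F,[[240,193.3]],.081),'lip top',cast(F,[[240,184]],.034))
w=wedge_in_tool(s,f,[[226,324],[294,323]],[[205.5,2],[286,2]],.004);print(w)
Rt=Ro.from_euler('xyz',s['tool_rot']).as_matrix();u=np.array([np.cos(w[2]),np.sin(w[2]),0])
tip=Rt@(w[0]+.14*u)+s['position'];print('tip',tip,'wyaw',s['tool_rot'][2]-w[2])
E
```

```text
[[0.51006605 0.10213213 0.014     ]
 [0.50608672 0.00986078 0.014     ]]
sp 0.09235712481517494 yaw -0.04309971796501314 lip [0.58800209 0.05254955]
tip top [[0.55492801 0.04665708 0.081     ]] lip top [[0.58676234 0.04895151 0.034     ]]
(array([-0.02085097,  0.00016155, -0.022     ]), array([ 0.10521422, -0.00533368, -0.00276302]), np.float64(-0.043562772439677114), np.float64(0.00676302022742906), np.float64(0.029008594992725817), np.float64(0.029511382859411784))
tip [0.55753817 0.05509139 0.10312733] wyaw -0.013099410171638279
```

Call:
{"method": "servo_tool", "body": {
  "plan": [
    [0,0,0,2.5,0,0,0],
    [0,0,0,4.5,0,0,0],
    [0,0,0,5.8,0,0,0],
    [0,0,0,6.3,0,0,0],
    [0,0,0,6.3,0,0,0],
    [0,1.5,0,6.3,0,0,0],
    [0,3,0,6.3,0,0,0],
    [0,4.2,0,6.3,0,0,0],
    [0,4.5,0,6.3,0,0,0],
    [0,4.5,0,6.3,0,0,0]
  ]
}}

```text
clock: 6.5
position: [0.4835, 0.0522, 0.0186]
tool_rot: [-3.141, -0.0, -0.06]
force: [-0.5, -0.2, -3.5]
grip_width: 0.0285
finger_force: 79.1
```

```bash
python3 - <<'E'
from workcell import bot
import pickle;from h import *
s=bot.observe();d={'s':s}
for n in ('wrist','scene'): d[n]=bot.grab_frame(n)
pickle.dump(d,open('f4.pkl','wb'))
print(s['position'],s['tool_rot'],s['force'],s['moment'])
a=cv2.resize(d['scene']['frame'][160:250,165:285],(800,600),interpolation=cv2.INTER_CUBIC)
cv2.imwrite('pics/i.png',a)
E
```

```text
[0.48352424 0.05222998 0.01861621] [-3.14141916e+00 -3.07566888e-04 -5.95487574e-02] [-0.52985912 -0.18708402 -3.51820755] [-0.01466808  0.1314266   0.03066002]
```

View pics/i.png

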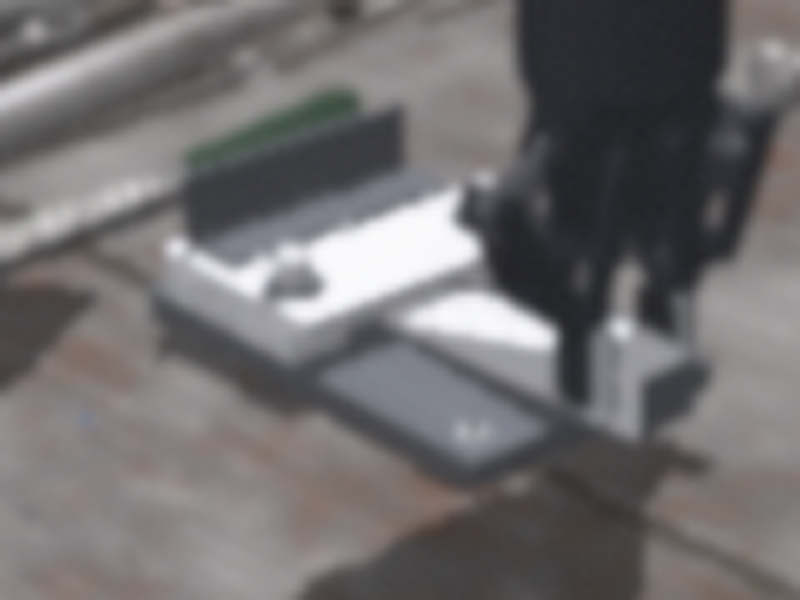

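The tip (crop (395,320)) has just passed under the lip with the plate resting. Now I'll lower it gently onto the base.

Call:
{"method": "servo_tool", "body": {
  "plan": [
    [0,0,0,0.05,0,0,0],
    [0,0,0,0.1,0,0,0],
    [0,0,0,0.15,0,0,0],
    [0,0,0,0.15,0,0,0]
  ]
}}

```text
clock: 7.0
position: [0.4833, 0.0523, 0.0168]
tool_rot: [3.142, 0.0, -0.059]
force: [0.6, -0.2, -3.1]
grip_width: 0.0284
finger_force: 79.1
```

Call:
{"method": "servo_tool", "body": {
  "plan": [
    [0,0,0,0.05,0,0,0],
    [0,0,0,0.1,0,0,0],
    [0,0,0,0.1,0,0,0],
    [0,0,0,0.1,0,0,0]
  ]
}}

```text
clock: 7.4
position: [0.4834, 0.0523, 0.016]
tool_rot: [3.142, -0.0, -0.059]
force: [-3.0, 0.3, 5.0]
grip_width: 0.0289
finger_force: 80.0
```

Call:
{"method": "servo_tool", "body": {
  "plan": [
    [0,0.5,0,0,0,0,0],
    [0,1,0,0,0,0,0],
    [0,1.5,0,0,0,0,0],
    [0,1.8,0,0,0,0,0],
    [0,1.8,0,0,0,0,0]
  ]
}}

```text
clock: 7.9
position: [0.5016, 0.0512, 0.016]
tool_rot: [3.142, -0.0, -0.059]
force: [-1.9, 0.2, 6.2]
grip_width: 0.0284
finger_force: 80.6
```

Call:
{"method": "servo_tool", "body": {
  "plan": [
    [0,0.1,0,0,0,0,0],
    [0,0.2,0,0,0,0,0],
    [0,0.2,0,0,0,0,0]
  ]
}}

```text
clock: 8.2
position: [0.503, 0.0511, 0.016]
tool_rot: [3.141, 0.001, -0.059]
force: [-6.5, 0.4, 9.8]
grip_width: 0.0284
finger_force: 80.9
```

Call:
{"method": "servo_tool", "body": {
  "plan": [
    [0,0.1,0,0,0,0,0],
    [0,0.2,0,0,0,0,0],
    [0,0.2,0,0,0,0,0]
  ]
}}

```text
clock: 8.5
position: [0.5051, 0.051, 0.0161]
tool_rot: [3.141, 0.001, -0.059]
force: [-4.9, 0.8, 10.2]
grip_width: 0.0284
finger_force: 80.9
```

Call:
{"method": "servo_tool", "body": {
  "plan": [
    [0,0.1,0,0,0,0,0],
    [0,0.2,0,0,0,0,0],
    [0,0.2,0,0,0,0,0]
  ]
}}

```text
clock: 8.8
position: [0.507, 0.0508, 0.0161]
tool_rot: [3.141, 0.001, -0.059]
force: [-5.7, -0.3, 9.1]
grip_width: 0.0284
finger_force: 80.9
```

Call:
{"method": "servo_tool", "body": {
  "plan": [
    [0,0.1,0,0,0,0,0],
    [0,0.2,0,0,0,0,0],
    [0,0.2,0,0,0,0,0]
  ]
}}

```text
clock: 9.1
position: [0.509, 0.0507, 0.0161]
tool_rot: [3.141, 0.001, -0.059]
force: [-5.5, 0.2, 9.9]
grip_width: 0.0289
finger_force: 80.9
```

```bash
cat > lift.py <<'E'
from workcell import bot
import pickle,sys;from h import *
F0=pickle.load(open('f4.pkl','rb'))['scene']
g=lambda f:cv2.cvtColor(f['frame'],cv2.COLOR_BGR2GRAY).astype(np.float32)
s=bot.observe();f=bot.grab_frame('scene');w=bot.grab_frame('wrist');pickle.dump((s,f,w),open('f5.pkl','wb'))
# pixel/m vertical at plate
P=np.array([.63,.09,.03]);pr=lambda X:(lambda c:c[:2]/c[2]*478+np.array([255.3,196]))(F0['R']@X+F0['t'])
k=(pr(P)-pr(P+[0,0,.01]))[1]/10
for (a,b,c,d) in [(174,216,190,222),(172,208,190,205)]:
    o=None
    T=g(F0)[a:b,c:d]; W=np.eye(2,3,dtype=np.float32)
    cc,W=cv2.findTransformECC(T,g(f)[a:b,c:d],W,cv2.MOTION_TRANSLATION,(3,200,1e-6),None,3)
    print('shift',W[:,2],'lift mm',-W[1,2]/k,'cc',cc)
print('px/mm',k,s['position'],s['force'])
if len(sys.argv)>1:
    cv2.imwrite(sys.argv[1],np.hstack([w['frame'][:,100:420],cv2.resize(f['frame'][160:240,170:270],(480,384),interpolation=cv2.INTER_CUBIC)]))
E
python3 lift.py pics/j.png
```

```text
shift [-0.00144798  0.005521  ] lift mm -0.015668269043256328 cc 0.9999566483654397
shift [-0.01128439 -0.00455186] lift mm 0.012917890081103386 cc 0.9999747642510841
px/mm 0.35236847624844925 [0.50904094 0.050716   0.01605298] [-5.51837087  0.2344547   9.9430805 ]
```

View pics/j.png

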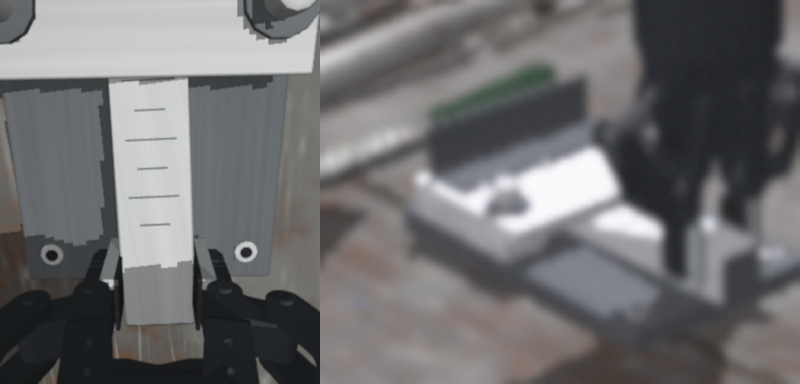

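The plate still rests (registered lift is 0.0 mm) and the wedge is centred in the mouth. I'll push on in small steps, watching the lift.

Call:
{"method": "servo_tool", "body": {
  "plan": [
    [0,0.15,0,0,0,0,0],
    [0,0.3,0,0,0,0,0],
    [0,0.45,0,0,0,0,0],
    [0,0.6,0,0,0,0,0],
    [0,0.6,0,0,0,0,0]
  ]
}}

```text
clock: 9.7
position: [0.5121, 0.0504, 0.016]
tool_rot: [3.14, 0.006, -0.059]
force: [-25.7, 2.7, 30.6]
grip_width: 0.0286
finger_force: 83.5
```

```bash
python3 lift.py
```

```text
shift [-0.02458831 -0.03022216] lift mm 0.08576861738076529 cc 0.9998195600966383
shift [-0.02097674 -0.02283058] lift mm 0.06479176556213025 cc 0.999754072115176
px/mm 0.35236847624844925 [0.51205532 0.05039449 0.01598668] [-25.66691408   2.72786547  30.63947336]
```

Call:
{"method": "servo_tool", "body": {
  "plan": [
    [0,0.1,0,-0.05,0,0,0],
    [0,0.2,0,-0.05,0,0,0],
    [0,0.3,0,-0.05,0,0,0],
    [0,0.3,0,-0.05,0,0,0]
  ]
}}

```text
clock: 10.2
position: [0.5155, 0.0501, 0.016]
tool_rot: [3.14, 0.005, -0.059]
force: [-19.0, 0.9, 14.8]
grip_width: 0.0283
finger_force: 81.7
```

```bash
python3 lift.py
```

```text
shift [-0.10733407 -0.11012399] lift mm 0.3125250962818846 cc 0.9966269735032028
shift [-0.01543766 -0.04641818] lift mm 0.1317319176660727 cc 0.9975863738661616
px/mm 0.35236847624844925 [0.5154946  0.05006953 0.01603496] [-19.0344214    0.93403746  14.83878389]
```

Call:
{"method": "servo_tool", "body": {
  "plan": [
    [0,0.15,0,-0.02,0,0,0],
    [0,0.3,0,-0.02,0,0,0],
    [0,0.45,0,-0.02,0,0,0],
    [0,0.6,0,-0.02,0,0,0],
    [0,0.6,0,-0.02,0,0,0]
  ]
}}

```text
clock: 10.8
position: [0.5219, 0.0496, 0.0161]
tool_rot: [3.14, 0.005, -0.059]
force: [-15.0, 0.8, 7.8]
grip_width: 0.0285
finger_force: 80.8
```

```bash
sed -i 's/(174,216,190,222),(172,208,190,205)/(183,206,200,224),(188,205,203,220),(182,204,197,220)/' lift.py; python3 lift.py pics/k.png
```

```text
shift [-0.23552717 -0.6523057 ] lift mm 1.8512034027036608 cc 0.9917470342981031
shift [-0.340965  -0.5668283] lift mm 1.6086237807776913 cc 0.9721125828853817
shift [-0.15496905 -0.61577046] lift mm 1.7475185797861787 cc 0.9953806880188467
px/mm 0.35236847624844925 [0.52186463 0.04964264 0.01606284] [-14.98474079   0.761806     7.77838116]
```

View pics/k.png

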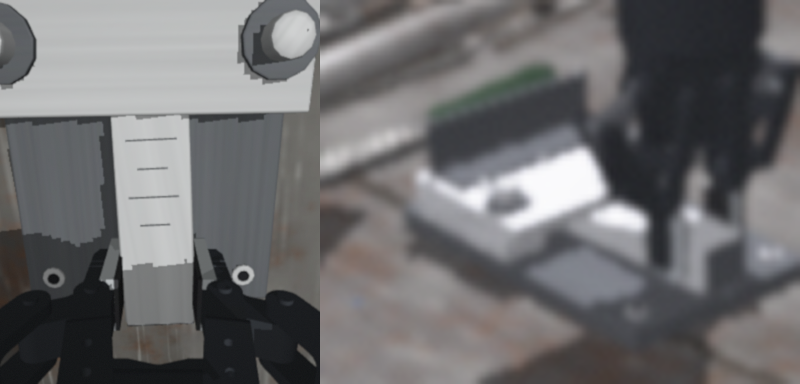

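The lift is about 1.8–2 mm by both image shift and travel, and the lip now crosses the ramp at (150,115). About 6 mm of push remains.

Call:
{"method": "servo_tool", "body": {
  "plan": [
    [0,0.15,0,0,0,0,0],
    [0,0.3,0,0,0,0,0],
    [0,0.45,0,0,0,0,0],
    [0,0.55,0,0,0,0,0],
    [0,0.55,0,0,0,0,0],
    [0,0.55,0,0,0,0,0]
  ]
}}

```text
clock: 11.5
position: [0.5273, 0.0493, 0.0161]
tool_rot: [3.14, 0.005, -0.059]
force: [-15.4, 0.3, 7.6]
grip_width: 0.0286
finger_force: 80.9
```

```bash
python3 lift.py
```

```text
shift [-0.40814584 -0.95857644] lift mm 2.7203808099317053 cc 0.9834636967546572
shift [-0.2765956  -0.85744184] lift mm 2.433367058497683 cc 0.973534626221576
shift [-0.10639147 -0.93287134] lift mm 2.6474313242696828 cc 0.9946608688409431
px/mm 0.35236847624844925 [0.52729167 0.04930739 0.01608852] [-15.38905572   0.3405821    7.61701045]
```

```bash
python3 -c "
from workcell import bot
s=bot.observe();print(s['position'],abs(s['qd']).max());print(bot.job_done())"
```

```text
[0.52730403 0.04929819 0.01609821] 0.0020789194839987354
the job is handed in; nothing more can be done
None
```

I've handed the job in: the wedge lies flat on the jig's base, still gripped, and holds the plate about 2.7–3.1 mm off its pads by image shift and push travel; no verdict came back.

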